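# Sort seized pliers from free ones at the welding bench

### The job

Three pairs of welder's pliers lie open on the bench, and some may be seized with spatter. Squeeze the handles of each pair: put the ones that close right up, shut, in the shallow sheet-steel stock tray, and the ones that bind part-way in the slatted wooden repair crate, as squeezed. Lay each pair wholly inside, let go, and leave the other things on the bench where they are.

Things in the scene. Friction and masses are not known exactly. Their poses are not given: they have to be found in the camera images.
- pliers_1_nose (a point): Nose tip of pair 1 of three identical long-nose welder's pliers, 9 mm above their underside. Each is loose, lying flat and open: 180 mm long, 18 mm thick, about 0.25 kg, bare steel nose, two black rubber-sleeved handles. Axes: z up, x from the handles to the nose, y to the side of handle A; the pivot lies 55 mm back along x, the handle ends 125 mm behind the pivot. Handle B turns about the pivot.
- pliers_1_heel (a point): End of handle A of pair 1, 9 mm above the underside.
- pliers_1_grip_a (a point): Middle of handle A of pair 1, 68 mm behind the pivot, half-way up the 18 mm tall, 11 mm wide handle: the place to squeeze from above, one finger outside each handle. Midway between grip_a and grip_b is the centre of the grasp; the line from grip_a to grip_b is the closing direction. Over the outsides of the handles here: about 53 to 56 mm as found, 47 mm where a seized pair binds, 30 mm fully shut.
- pliers_1_grip_b (a point): The same point on handle B (the turning half) of pair 1.
- pliers_1_opening (a joint): Opening angle of pair 1, rad: 0 shut, 0.40 widest, 0.34 to 0.38 as found. No spring: it stays as left. A free pair shuts to 0 under 2 N on the handles (but fingers pressing the handles on the bench can hold it half-way until it is lifted clear). A seized pair gives a little, then binds hard at about 0.25. Any number of the three may be seized; it cannot be seen.
- pliers_2_nose (a point): Nose tip of pair 2, as for pair 1.
- pliers_2_heel (a point): End of handle A of pair 2, as for pair 1.
- pliers_2_grip_a (a point): Middle of handle A of pair 2, as for pair 1.
- pliers_2_grip_b (a point): The same point on handle B (the turning half) of pair 2.
- pliers_2_opening (a joint): Opening angle of pair 2 in rad, as for pair 1; it is free or seized independently of the others.
- pliers_3_nose (a point): Nose tip of pair 3, as for pair 1.
- pliers_3_heel (a point): End of handle A of pair 3, as for pair 1.
- pliers_3_grip_a (a point): Middle of handle A of pair 3, as for pair 1.
- pliers_3_grip_b (a point): The same point on handle B (the turning half) of pair 3.
- pliers_3_opening (a joint): Opening angle of pair 3 in rad, as for pair 1; it is free or seized independently of the others.
- stock_tray: Stock: shallow folded sheet-steel tray, fixed to the bench, 290 mm (its x) by 240 mm (its y) outside, walls 3 mm thick and 28 mm high, floor 3 mm thick, small bail handles at the x ends. Origin under its centre at bench height. It may stand on either side.
- repair_crate: Repair: slatted wooden crate, fixed to the bench, 290 mm (its x) by 240 mm (its y) outside, walls 8 mm thick and 46 mm high, floor 8 mm thick. Origin under its centre at bench height. On the side opposite to the tray.
- chipping_hammer: Chipping hammer with a wooden handle, 200 mm long, 22 mm tall, lying beyond the pliers; bystander. Origin on the bench, mid-length.
- wire_brush: Wooden wire brush, 240 mm long, 29 mm tall, lying between the robot and the pliers; bystander. Origin on the bench, near mid-length.
- tube_offcut: Offcut of 40 mm square steel tube, 110 mm long, between the robot and the pliers; bystander. Origin under its centre.
- g_clamp: Blue G-clamp lying flat, 180 mm long, 100 mm wide, 20 mm thick, beyond the pliers; bystander. Origin under the middle of its throat.
- weld_magnet: Flat three-cornered steel welding magnet, 90 mm along each side, 18 mm thick, lying beyond the pliers' noses; bystander. Origin under its centre.
- hex_nut: Large hexagon steel nut, 36 mm wide, 14 mm tall, lying beside the pliers' noses; bystander. Origin under its centre.
- spray_can: Plain aluminium spray can standing upright, 64 mm diameter, 190 mm tall, beyond the pliers to the left; bystander. Origin under its centre.
Not all that is in view belongs to the job. What is shaped like the part that bears pliers_2_nose but green or red is not meant.

How it is judged:
By the outcome, as a careful person would: the job done as asked, in the order asked, and still so for the second after the job is handed in, with the robot touching nothing.
It also fails if it takes over 67 s, if anything falls off the work surface, if the arm or the gripper's body presses on something with over 40 N, if the wrist force passes 120 N, or if a joint passes its speed limit or range.

### The arm

A 7-joint arm with a two-finger parallel gripper is mounted at the origin on the work surface. World frame = base frame: x ahead of the robot, y to its left, z up, the work surface at z = 0. Lengths are in mm, angles in rad, forces in N, time in s.
With the tool pointing down it reaches from about 400 to 925 mm from the base axis. Payload 4.1 kg.
Tool frame: the origin (TCP) lies midway between the tips of the shut fingers; the grasp point (between the pads) lies 19 mm behind it; x points along the fingers, y is the direction in which the jaws open and shut, and the axes are right-handed (so a half turn about x gives the same grasp; the last joint's range is limited). The gripper opens to 85 mm and grips with 20 to 120 N. Pads are 22 mm wide; open, the fingers measure 114 mm over their backs; the gripper's body (76 mm by 85 mm) begins 54 mm behind the grasp point. The pads swing forward as they close: fully open they stand 13 mm farther back than shut.
Start: joints at [1.186, 0.398, 0.045, 1.537, -0.019, 1.207, -0.051], TCP at [183.289, -623.662, 194.547] pointing down, gripper open.
Joint ranges: [-2.82, 2.82], [-0.49, 2.23], [-1.37, 1.46], [0, 2.46], [-1.36, 4.5], [0.23, 2], [-2.94, 2.94]. Speed limits (rad/s): [2.57, 2.57, 3.14, 3.14, 3.14, 3.14, 3.14].

### API

Orientations are given as a unit quaternion [w, x, y, z].
In Python, from plant import bot gives the robot as it stands. Calls block until the motion is done:
- bot.reach(position, orientation): joint-space move of the TCP to a pose.
- bot.move_l(position, vel=150, frame=None, max_force=None): straight line of the TCP; frame=None keeps the orientation; vel is the mean speed in mm/s. With max_force (N) it stops when the force on the tool has changed by that much, and returns True; else False.
- bot.move_joints(angles): joint-space move.
- bot.grip(opening): finger opening in mm; the grip force is fixed at half the most; returns when the fingers have stopped.
- bot.pause(seconds).
- bot.solve_ik(position, orientation): joint angles nearest the present ones, or None.
- bot.sense(): the state.
- bot.read_camera(name): name is "scene" or "top" or "wrist"; returns a dict with "img" (420x560x3 uint8, red, green, blue), "range_z" (420x560 float32, mm along the optical axis (not along the pixel's ray), 0 where there is no reading), "camera_matrix" (3x3 intrinsics, pixels), "world_to_cam" (4x4, takes a point from world to camera coordinates). Camera axes: x right, y down, z forward; pixel columns grow to the right and rows downward; lengths in mm; the calibration is good to about 2 mm. A picture is of the moment at which its call begins.
A pose or a line that the arm cannot do raises bot.Unreachable and nothing moves.
- bot.sign_off(): hands the job in, once; it reports no verdict.
The state is a dict: "clock": time; "joints": joint angles; "joint_velocities": joint speeds; "joint_torque": joint torques, N m; "eef_pos": TCP position; "tcp_rot": TCP orientation; "force": force on the tool from outside, world axes, zero at the start; "wrist_torque": the same for the moment, N m; "width": finger opening in mm.
Only numpy, scipy, OpenCV 4.12 (cv2) and the standard library are available. Lean on these libraries where they do the work, as an engineer would, in place of code of your own. Each camera call takes 0.05 s, during which the arm holds its last target.

## Working session

There is one attempt and no reset: what is moved stays moved. The work goes in short steps, each a Python script; the robot and the scene stay as the last script left them, time stands still between calls to the robot, and variables do not carry over. Pictures are saved under pics/ and viewed, and the job is handed in when it is done.

```bash
mkdir -p pics; ls
python3 - <<'E'
from plant import bot
import cv2,numpy as np,pickle
for n in ["scene","top"]:
    c=bot.read_camera(n); cv2.imwrite(f"pics/{n}0.png",c["img"][:,:,::-1]); pickle.dump(c,open(f"{n}0.pkl","wb"))
    print(n,c["camera_matrix"],np.round(c["world_to_cam"],3))
s=bot.sense();print(s)
E
```

```text
pics
scene [[385.661909     0.         286.95071627]
 [  0.         385.661909   209.31936919]
 [  0.           0.           1.        ]] [[-7.560000e-01  6.540000e-01 -1.900000e-02  3.582930e+02]
 [ 4.950000e-01  5.520000e-01 -6.710000e-01 -2.339040e+02]
 [-4.280000e-01 -5.170000e-01 -7.410000e-01  1.273954e+03]
 [ 0.000000e+00  0.000000e+00  0.000000e+00  1.000000e+00]]
top [[469.8513922    0.         289.51365128]
 [  0.         469.8513922  205.90967976]
 [  0.           0.           1.        ]] [[ 2.500000e-02 -1.000000e+00  1.400000e-02 -2.060900e+01]
 [-9.810000e-01 -2.700000e-02 -1.900000e-01  4.994900e+02]
 [ 1.910000e-01 -9.000000e-03 -9.820000e-01  1.143342e+03]
 [ 0.000000e+00  0.000000e+00  0.000000e+00  1.000000e+00]]
{'clock': 0.1, 'joints': array([ 1.18598684,  0.39913384,  0.04500009,  1.53777426, -0.01868982,
        1.20694746, -0.05069586]), 'joint_velocities': array([-0.00163552, -0.00138549,  0.00094093, -0.00252684, -0.00145794,
       -0.00056935, -0.00045794]), 'joint_torque': array([ 4.01450641e-03, -4.76258790e+01,  1.37033790e+00, -2.54948562e+01,
        1.20032931e-02,  5.09979305e-03, -1.81599410e-05]), 'eef_pos': array([ 183.10602356, -622.9843462 ,  193.54748091]), 'tcp_rot': array([-0.10012174, -0.69975546, -0.10139581,  0.7000263 ]), 'force': array([-0.00168938, -0.49809198, -0.02522688]), 'wrist_torque': array([-0.04514385,  0.07488658, -0.03747035]), 'width': 85.31621655062831}
```

View pics/top0.png

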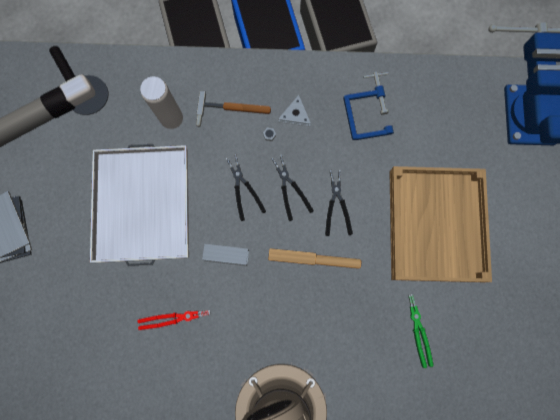

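View pics/scene0.png

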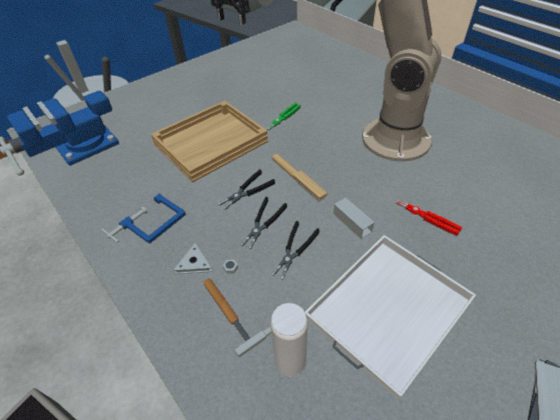

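The top view shows three black pairs around (243,188), (291,187) and (338,204). The red pair at (172,320) and green pair at (421,332) are the look-alikes to leave alone. The tray is at (139,203) and the crate at (440,223). I'll enlarge the black ones to confirm.

Run:
```python
import cv2,pickle
c=pickle.load(open("top0.pkl","rb"));im=c["img"][145:245,215:365,::-1]
cv2.imwrite("pics/crop0.png",cv2.resize(im,None,fx=5.33,fy=5.33,interpolation=cv2.INTER_CUBIC))
```

```text
(no output)
```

View pics/crop0.png

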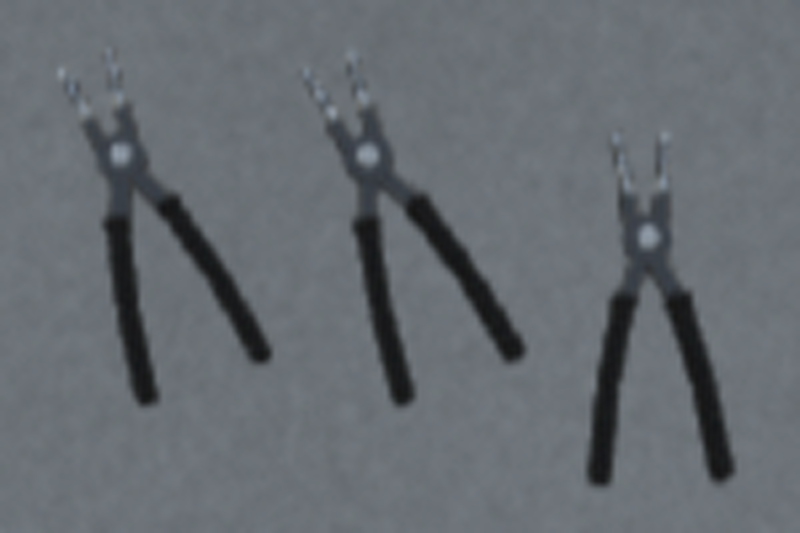

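```bash
cat > h.py <<'E'
import numpy as np,cv2,pickle
def ray(c,u,v,z):
    K=c["camera_matrix"];T=c["world_to_cam"];R=T[:3,:3];t=T[:3,3]
    o=-R.T@t; d=R.T@np.linalg.inv(K)@np.array([u,v,1.]); return o+d*(z-o[2])/d[2]
def proj(c,p):
    q=c["world_to_cam"]@np.append(p,1.); q=c["camera_matrix"]@q[:3]; return q[:2]/q[2]
def quat(th):
    # tool x down, tool y (closing dir) at world angle th
    from scipy.spatial.transform import Rotation as Ro
    x=np.array([0,0,-1.]);y=np.array([np.cos(th),np.sin(th),0]);z=np.cross(x,y)
    q=Ro.from_matrix(np.c_[x,y,z]).as_quat(); return np.array([q[3],q[0],q[1],q[2]])
E
python3 - <<'E'
from h import *
c=pickle.load(open("top0.pkl","rb"));im=c["img"].astype(int)
f=lambda x:(x+.5)/5.33-.5
m=((im.max(2)<55)).astype(np.uint8)
n,l,st,ce=cv2.connectedComponentsWithStats(m)
print([(i,st[i].tolist()) for i in range(1,n) if st[i][4]>25 and 215<st[i][0]<365 and 145<st[i][1]<245])
piv=[(120,154),(368,155),(648,236)]
out=[]
for k,(x,y) in enumerate(piv):
    P=ray(c,215+f(x),145+f(y),18)
    g=[];e=[]
    for i in range(1,n):
        if st[i][4]<=25: continue
        vs,us=np.where(l==i)
        W=np.array([ray(c,u,v,13) for u,v in zip(us,vs)])
        r=np.hypot(*(W-P)[:,:2].T)
        if r.max()>140 or r.min()>60: continue
        s=(abs(r-68)<8); g.append(W[s].mean(0)); e.append(W[r>r.max()-8].mean(0)); print('  rmax',r.max(),st[i][4])
    g=np.array(g);C=g.mean(0);d=g[1]-g[0]
    ax=P-C;print(k,"pivot",P.round(1),"grips",g[:,:2].round(1).tolist(),"C",C.round(1),"outer",np.hypot(*d[:2])+11,"ang close",np.degrees(np.arctan2(d[1],d[0])),"axis",np.degrees(np.arctan2(ax[1],ax[0])),"dist",np.hypot(*ax[:2]))
    out.append((P,C,np.arctan2(ax[1],ax[0])))
pickle.dump(out,open("pl.pkl","wb"))
for nm,x0,y0,x1,y1 in(("tray",80,135,200,275),("crate",380,155,500,295)):
    cv2.imwrite(f"pics/{nm}.png",cv2.resize(c["img"][y0:y1,x0:x1,::-1],None,fx=4,fy=4,interpolation=cv2.INTER_CUBIC))
a=cv2.imread("pics/tray.png");b=cv2.imread("pics/crate.png");cv2.imwrite("pics/both.png",cv2.resize(np.hstack([a,b]),None,fx=.8,fy=.8))
E
```

```text
[(16, [244, 182, 22, 31, 125]), (17, [291, 182, 22, 31, 132]), (18, [235, 185, 9, 36, 136]), (19, [282, 185, 10, 36, 131]), (21, [326, 200, 8, 36, 138]), (22, [340, 200, 12, 35, 146])]
  rmax 124.55010813190235 125
  rmax 124.02487087329628 136
0 pivot [588.8 132.4  18. ] grips [[538.0, 88.1], [520.3, 127.1]] C [529.2 107.6  13. ] outer 53.857688582508 ang close 114.40539286074869 axis 22.555211941346247 dist 64.55970408089935
  rmax 123.64713560679924 132
  rmax 123.94768195179623 131
1 pivot [591.8  10.   18. ] grips [[541.1, -35.1], [523.5, 3.2]] C [532.3 -16.   13. ] outer 53.21292506145875 ang close 114.7317034284727 axis 23.55552060201745 dist 64.89002644034586
  rmax 124.40044427893469 138
  rmax 123.30110594013378 146
2 pivot [ 554.6 -128.9   18. ] grips [[488.7, -111.5], [491.5, -153.9]] C [ 490.1 -132.7   13. ] outer 53.46157558134928 ang close -86.31510929220622 axis 3.3366619377355202 dist 64.62594902262448
```

View pics/both.png

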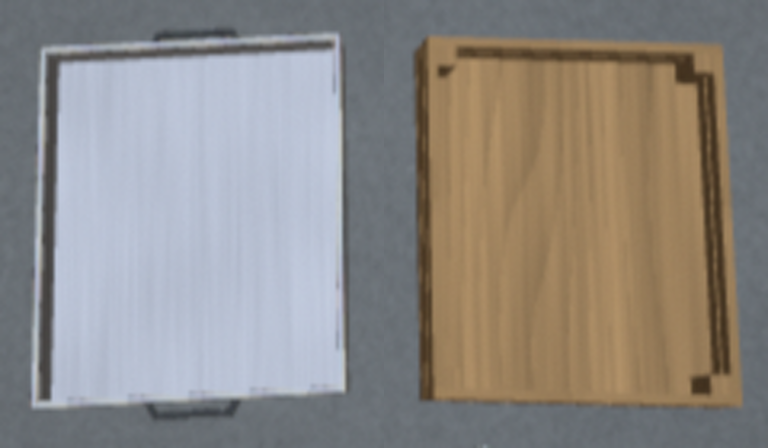

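Run:
```python
from h import *
from plant import bot
c=pickle.load(open("top0.pkl","rb"))
res={}
for nm,ox,oy,dx,z,cs in(("tray",80,135,0,28,[(42,47),(339,35),(345,392),(34,407)]),("crate",380,155,384,46,[(429,38),(722,45),(741,405),(433,400)])):
    W=np.array([ray(c,ox+(x-dx)/3.2-.4,oy+y/3.2-.4,z) for x,y in cs])
    C=W.mean(0); d=(W[0]+W[1]-W[2]-W[3])/2; e=(W[0]+W[3]-W[1]-W[2])/2
    th=np.arctan2(d[1],d[0])
    print(nm,W.round(0).tolist(),C.round(1),np.hypot(*d[:2]),np.hypot(*e[:2]),np.degrees(th), np.degrees(np.arctan2(e[1],e[0])))
    res[nm]=(C,(th+np.arctan2(e[1],e[0])-np.pi/2)/2)
pickle.dump(res,open("box.pkl","wb"))
pl=pickle.load(open("pl.pkl","rb"))
for P,C,a in pl:
    for th in (a+np.pi/2,a-np.pi/2):
        for z in (3,150):
            q=bot.solve_ik([C[0],C[1],z],quat(th)); print("pick",z,None if q is None else q.round(2))
for nm,(C,t) in res.items():
    for s in(-85,0,85):
        for nose in (t+np.pi/2,t-np.pi/2):
            p=C[:2]+s*np.array([np.cos(t),np.sin(t)])-33*np.array([np.cos(nose),np.sin(nose)])
            for th in (nose+np.pi/2,nose-np.pi/2):
                q=bot.solve_ik([*p,20],quat(th)); print(nm,s,np.degrees(nose).round(),p.round(),None if q is None else q.round(2))
```

```text
tray [[641.0, 513.0, 28.0], [658.0, 271.0, 28.0], [365.0, 246.0, 28.0], [347.0, 488.0, 28.0]] [502.9 379.4  28. ] 294.2184080366427 242.70748187060732 4.757336127881542 94.19866935352985
crate [[612.0, -275.0, 46.0], [613.0, -513.0, 46.0], [324.0, -512.0, 46.0], [322.0, -273.0, 46.0]] [ 467.7 -393.    46. ] 289.24202395351074 238.72484342941704 -0.28490110132291746 90.39708745380594
pick 3 [ 0.46  0.61 -0.96  1.96  0.64  0.91  1.14]
pick 150 [ 0.62  0.45 -1.15  1.83  0.44  1.16  1.29]
pick 3 [ 0.31  0.53 -0.74  1.96  0.48  0.83 -1.87]
pick 150 [ 0.41  0.33 -0.84  1.84  0.28  1.09 -1.71]
pick 3 [ 0.82  0.71 -1.16  1.97  0.79  1.    1.26]
pick 150 [ 0.86  0.43 -1.15  1.85  0.43  1.15  1.54]
pick 3 [ 0.34  0.46 -0.48  1.98  0.3   0.77 -1.47]
pick 150 [ 0.44  0.27 -0.57  1.86  0.16  1.06 -1.36]
pick 3 [ 0.73  0.46 -0.67  2.04  0.4   0.78  1.45]
pick 150 [ 0.77  0.23 -0.68  1.91  0.17  1.05  1.65]
pick 3 [ 0.42  0.4  -0.28  2.04  0.16  0.72 -1.48]
pick 150 [ 0.5   0.2  -0.36  1.92  0.08  1.04 -1.41]
tray -85 94.0 [421. 340.] [ 0.11  0.69 -1.16  1.94  0.75  1.03  1.82]
tray -85 94.0 [421. 
[... 913 characters left out ...]
-360.] [ 0.93  0.4  -0.31  1.99  0.17  0.78  0.52]
crate -85 -90.0 [ 383. -360.] [ 0.49  0.39  0.22  2.   -0.12  0.76 -2.36]
crate 0 90.0 [ 468. -426.] [ 0.48  0.56  0.26  1.74 -0.18  0.86 -2.32]
crate 0 90.0 [ 468. -426.] [ 0.88  0.55 -0.28  1.73  0.19  0.88  0.52]
crate 0 -90.0 [ 468. -360.] [ 0.83  0.49 -0.32  1.84  0.2   0.84  0.41]
crate 0 -90.0 [ 468. -360.] [ 0.42  0.49  0.22  1.85 -0.14  0.82 -2.44]
crate 85 90.0 [ 553. -426.] [ 0.42  0.66  0.26  1.57 -0.19  0.94 -2.4 ]
crate 85 90.0 [ 553. -426.] [ 0.79  0.65 -0.29  1.56  0.21  0.96  0.44]
crate 85 -90.0 [ 553. -360.] [ 0.74  0.6  -0.32  1.66  0.22  0.92  0.34]
crate 85 -90.0 [ 553. -360.] [ 0.35  0.59  0.22  1.67 -0.16  0.89 -2.5 ]
```

```bash
cat >> h.py <<'E'
def pick(bot,k,z=4):
    P,C,a=pickle.load(open("pl.pkl","rb"))[k]
    th=a+np.pi/2
    cand=[(bot.solve_ik([C[0],C[1],150],quat(t))) for t in (th,th-np.pi)]
    j=bot.sense()["joints"]; i=int(np.argmin([np.abs(q-j).max() for q in cand])); th=[th,th-np.pi][i]
    bot.reach([C[0],C[1],150],quat(th)); bot.grip(72)
    hit=bot.move_l([C[0],C[1],z],vel=120,max_force=15); s=bot.sense();print("down hit",hit,s["eef_pos"].round(1))
    bot.grip(0); s=bot.sense();print("w on bench",s["width"],s["force"].round(1))
    p=s["eef_pos"]; bot.move_l([p[0],p[1],60],vel=80); print("w lifted",bot.sense()["width"])
    bot.grip(0); bot.pause(.3); s=bot.sense();print("w final",s["width"],s["force"].round(1),s["clock"])
    return th
E
python3 - <<'E'
from h import *
from plant import bot
pick(bot,2)
for n in("wrist","top","scene"):
    c=bot.read_camera(n);cv2.imwrite(f"pics/p2{n}.png",c["img"][:,:,::-1])
E
```

```text
down hit False [ 490.8 -132.8    4.7]
w on bench -0.12393935328902263 [-0.3  0.9  0. ]
w lifted 0.1932284619264331
w final -0.23496470316957807 [-0.1  0.3  0.4] 5.8833
```

View pics/p2wrist.png

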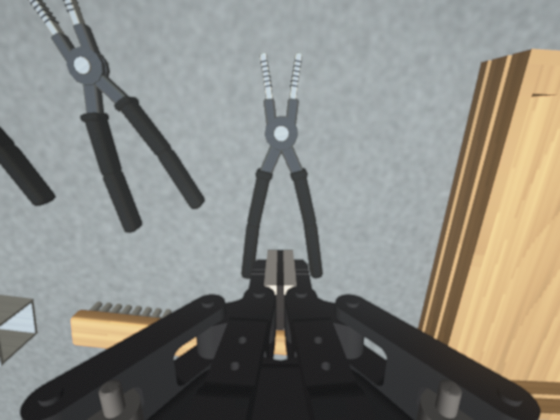

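View pics/p2scene.png

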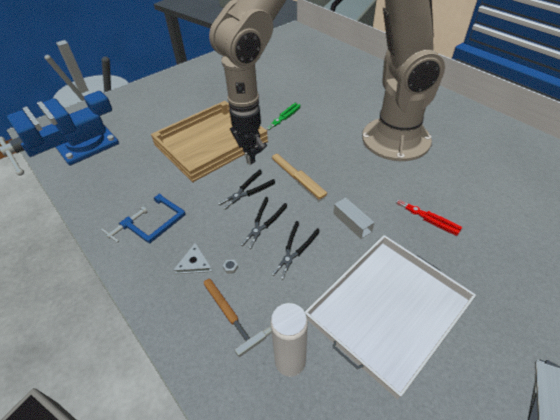

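The width went to 0, so the grasp missed. The scene and wrist views put the fingers near the handle ends, behind the grip point. I'll cross-check the cameras.

Run:
```python
from h import *
from plant import bot
pl=pickle.load(open("pl.pkl","rb"))
s=bot.sense();print(s["eef_pos"],s["tcp_rot"])
for n in("top","scene","wrist"):
    c=bot.read_camera(n)
    print(n,"tcp",proj(c,s["eef_pos"]).round(0),"pivots",[proj(c,P).round(0).tolist() for P,_,_ in pl],"C2",proj(c,pl[2][1]).round(0))
    if n=="top":
        T=c["world_to_cam"];print("cam pos",-T[:3,:3].T@T[:3,3])
    if n=="wrist": T=c["world_to_cam"];print("cam pos",-T[:3,:3].T@T[:3,3]); print(T.round(3)); print("pivot R from wrist",ray(c,281,133,18),"range",c["range_z"][133,281],"M", ray(c,82,65,18))
    if n=="scene": print("pivots scene",ray(c,236,192,18),ray(c,262,224,18),ray(c,290,258,18))
c=pickle.load(open("top0.pkl","rb"))
# depth-based pivot
for u,v in((336,189),(283,174)):
    r=c["range_z"][v-2:v+3,u-2:u+3];print("range",r.min(),r.max(), (c["world_to_cam"]@np.append(ray(c,u,v,18),1))[2])
```

```text
[ 490.0984783  -132.71167287   59.99870534] [ 0.02056914  0.70681594  0.02057747 -0.70679892]
top tcp [339. 210.] pivots [[237.0, 173.0], [284.0, 174.0], [336.0, 189.0]] C2 [337. 213.]
cam pos [ 272.77228232    3.24797567 1217.67450851]
scene tcp [251. 172.] pivots [[287.0, 258.0], [255.0, 229.0], [235.0, 194.0]] C2 [253. 184.]
pivots scene [ 548.24592334 -134.58907803   18.        ] [566.72904836   7.79413566  18.        ] [582.89055807 138.16220954  18.        ]
wrist tcp [278. 236.] pivots [[-105.0, 56.0], [77.0, 63.0], [278.0, 131.0]] C2 [278. 214.]
cam pos [ 566.46624322 -129.43281671  239.35312563]
[[ 5.90000e-02 -9.98000e-01 -0.00000e+00 -1.62851e+02]
 [-9.52000e-01 -5.70000e-02  3.02000e-01  4.59398e+02]
 [-3.02000e-01 -1.80000e-02 -9.53000e-01  3.96686e+02]
 [ 0.00000e+00  0.00000e+00  0.00000e+00  1.00000e+00]]
pivot R from wrist [ 553.59376953 -131.04248974   18.        ] range 215.842 M [590.43779202   7.04061704  18.        ]
range 1228.9622 1240.307 1232.4636384764526
range 1234.3651 1247.3907 1238.1851473309296
```

View pics/p2top.png

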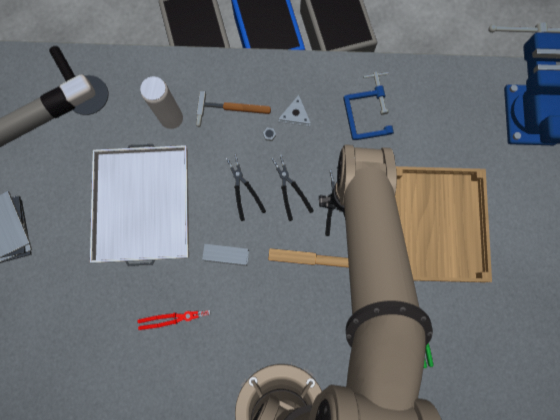

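The three cameras agree on where the pair is, so the pads most likely rode over the low handles. At wide openings the tips sit farther back than the TCP. I'll look from higher up, then probe the bench with the fingers part open.

Run:
```python
from h import *
from plant import bot
p=bot.sense()["eef_pos"]
bot.move_l([p[0]-60,p[1],120],vel=200); bot.grip(64)
c=bot.read_camera("wrist");cv2.imwrite("pics/w3.png",c["img"][:,:,::-1]);pickle.dump(c,open("w3.pkl","wb"));print(bot.sense()["clock"],bot.sense()["width"])
```

```text
7.4333 64.17985423015264
```

View pics/w3.png

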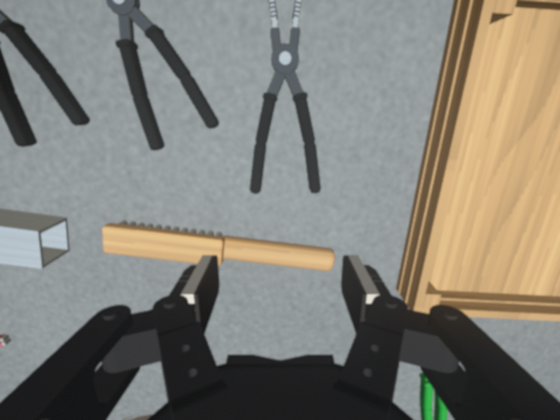

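```bash
cat >> h.py <<'E'
def meas(c,u,v,dark=60,box=None):
    P=ray(c,u,v,18);im=c["img"].astype(int);m=(im.max(2)<dark).astype(np.uint8)
    n,l,st,ce=cv2.connectedComponentsWithStats(m);g=[];e=[]
    for i in range(1,n):
        if st[i][4]<25:continue
        vs,us=np.where(l==i);W=np.array([ray(c,a,b,14) for a,b in zip(us,vs)]);r=np.hypot(*(W-P)[:,:2].T)
        if r.max()>145 or r.min()>60 or r.max()<90:continue
        g.append(W[abs(r-68)<5].mean(0));e.append(r.max())
    g=np.array(g);C=g.mean(0);d=(g[1]-g[0])[:2];ax=(P-C)[:2]
    a=np.arctan2(ax[1],ax[0]);b=np.arctan2(d[1],d[0])
    print("P",P.round(1),"C",C.round(1),"outer",(np.hypot(*d)+11).round(1),"axis",np.degrees(a).round(1),"perp",np.degrees(b).round(1),"ends",np.round(e,0));return P,C,a
E
python3 - <<'E'
from h import *
c=pickle.load(open("w3.pkl","rb"));r=meas(c,285,58)
pl=pickle.load(open("pl.pkl","rb"));print(pl[2]);pl[2]=r;pickle.dump(pl,open("pl.pkl","wb"))
E
```

```text
P [ 552.8 -131.1   18. ] C [ 488.3 -135.    14. ] outer 53.4 axis 3.4 perp -86.4 ends [114. 113.]
(array([ 554.61657171, -128.91423903,   18.        ]), array([ 490.10017797, -132.67565187,   13.        ]), np.float64(0.05823573683945885))
```

Run:
```python
from h import *
from plant import bot
pl=pickle.load(open("pl.pkl","rb"));P,C,a=pl[2];C[:2]=[489.2,-133.8];pickle.dump(pl,open("pl.pkl","wb"))
q=bot.sense()["tcp_rot"]
bot.move_l([C[0],C[1],25],vel=200)
hit=bot.move_l([C[0],C[1],-12],vel=30,max_force=6); s=bot.sense();print(hit,s["eef_pos"],s["force"],s["width"])
p=s["eef_pos"]
bot.move_l([p[0],p[1],p[2]+1.5],vel=30)
for w in (50,44):
    bot.grip(w); s=bot.sense();print(w,s["width"],s["force"].round(1),s["eef_pos"].round(1),s["clock"])
c=bot.read_camera("wrist");cv2.imwrite("pics/w4.png",c["img"][:,:,::-1])
```

```text
False [ 489.40461617 -133.85774209  -11.79824151] [-0.36592694 -0.39650787 -0.58147645] 63.65016706320109
50 49.805206084876794 [-0.5 -0.3  0.3] [ 489.3 -133.8  -10.3] 10.0667
44 44.351250585476606 [ 0.4 -0.3  0.2] [ 489.4 -133.9  -10.3] 10.3
```

View pics/w4.png

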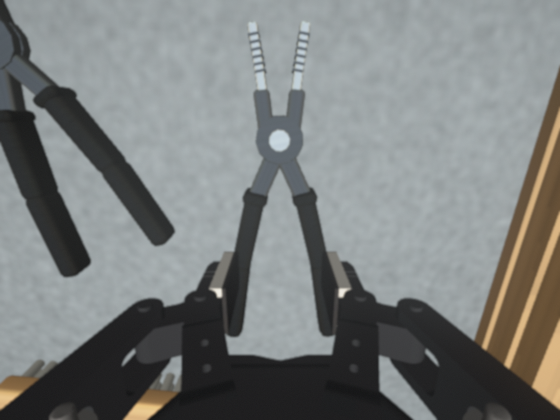

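Run:
```python
from h import *
from plant import bot
c=bot.read_camera("wrist");T=c["world_to_cam"];Ki=np.linalg.inv(c["camera_matrix"])
def w(u,v):
    d=float(c["range_z"][v,u]);p=Ki@np.array([u,v,1.])*d;return (T[:3,:3].T@(p-T[:3,3])).round(1)
for uv in [(279,140),(240,250),(240,290),(316,250),(318,280),(235,325),(222,258),(222,270),(218,290),(214,265),(340,258),(342,270),(345,290),(335,260),(228,258),(280,300)]: print(uv,w(*uv))
x=c["img"][185:345,190:370,::-1];cv2.imwrite("pics/w4z.png",cv2.resize(x,None,fx=4,fy=3.7,interpolation=cv2.INTER_CUBIC))
meas
```

```text
(279, 140) [ 553.4 -130.9   16.9]
(240, 250) [ 491.8 -112.5   17.8]
(240, 290) [ 465.9 -113.    17.7]
(316, 250) [ 494.6 -155.1   18.2]
(318, 280) [ 475.2 -158.3   17.5]
(235, 325) [ 565.8 -130.6  169. ]
(222, 258) [ 497.8 -106.5   39.8]
(222, 270) [ 498.2 -108.8   51.9]
(218, 290) [ 497.8 -110.    66.9]
(214, 265) [ 493.6 -102.6   39.4]
(340, 258) [ 4.814e+02 -1.738e+02  1.000e-01]
(342, 270) [ 501.5 -162.1   52. ]
(345, 290) [ 500.  -160.8   65.6]
(335, 260) [ 501.2 -160.8   42.2]
(228, 258) [ 498.1 -109.5   40. ]
(280, 300) [ 4.484e+02 -1.377e+02  3.000e-01]
```

View pics/w4z.png

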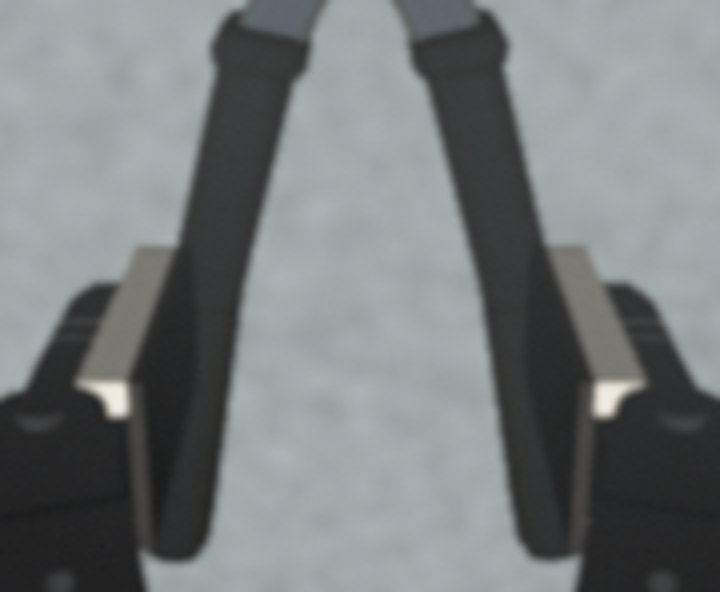

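The depth image puts the fingertips at z≈40 while the reported TCP is at -10. The fingers are therefore about 40 to 45 mm higher than the TCP says, and the early scene picture (tips at (252,160), projected TCP at (251,172)) agrees. I'll open and go down until I touch the bench.

Run:
```python
from h import *
from plant import bot
bot.grip(64)
p=bot.sense()["eef_pos"]
bot.move_l([489.2,-133.8,-30],vel=100,max_force=8)
hit=bot.move_l([489.2,-133.8,-60],vel=25,max_force=6); s=bot.sense();print(hit,s["eef_pos"].round(1),s["force"].round(1),s["width"],s["clock"])
c=bot.read_camera("wrist");cv2.imwrite("pics/w5.png",c["img"][:,:,::-1])
c=bot.read_camera("scene");x=c["img"][110:240,180:320,::-1];cv2.imwrite("pics/s5.png",cv2.resize(x,None,fx=4,fy=4))
```

```text
True [ 489.3 -133.9  -42.8] [-1.5  0.1  5.7] 63.988571202453315 11.7417
```

View pics/w5.png

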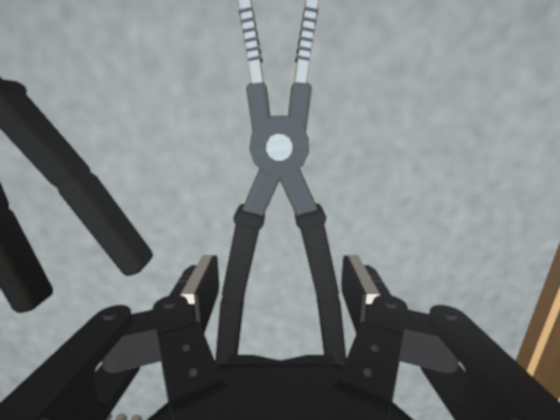

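View pics/s5.png

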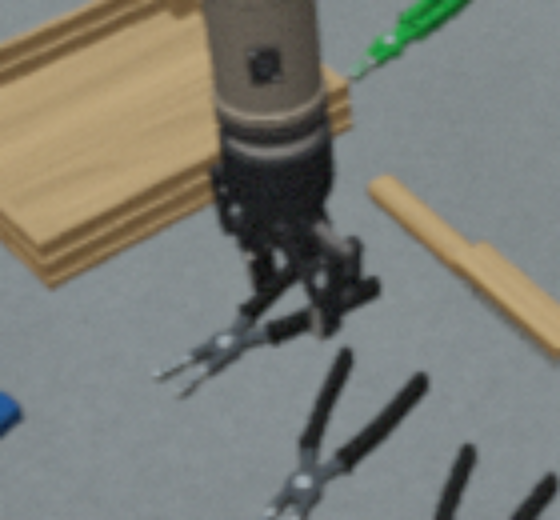

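Run:
```python
from h import *
from plant import bot
bot.move_l([489.2,-133.8,-36.8],vel=40)
bot.grip(0); s=bot.sense();print("bench",s["width"],s["force"].round(1),s["clock"])
bot.move_l([489.2,-133.8,25],vel=80); print("lift",bot.sense()["width"])
bot.grip(0);bot.pause(.2); s=bot.sense();print("final",s["width"],s["force"].round(1),s["clock"])
c=bot.read_camera("wrist");cv2.imwrite("pics/w6.png",c["img"][:,:,::-1])
c=bot.read_camera("scene");x=c["img"][110:240,180:320,::-1];cv2.imwrite("pics/s6.png",cv2.resize(x,None,fx=4,fy=4))
```

```text
bench 45.35714192978702 [-1.9  0.5 11. ] 12.4667
lift 45.049672952642496
final 45.109448591137415 [-0.8  0.8 -2.3] 13.8083
```

View pics/w6.png

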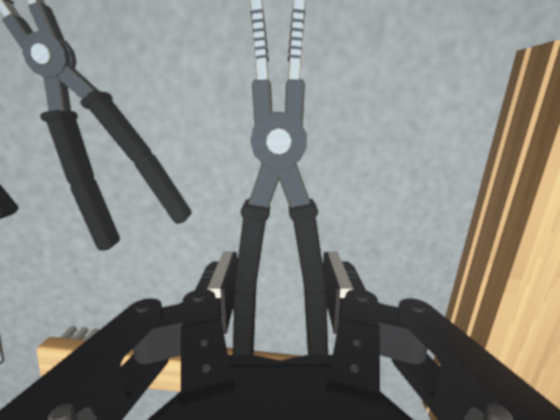

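View pics/s6.png

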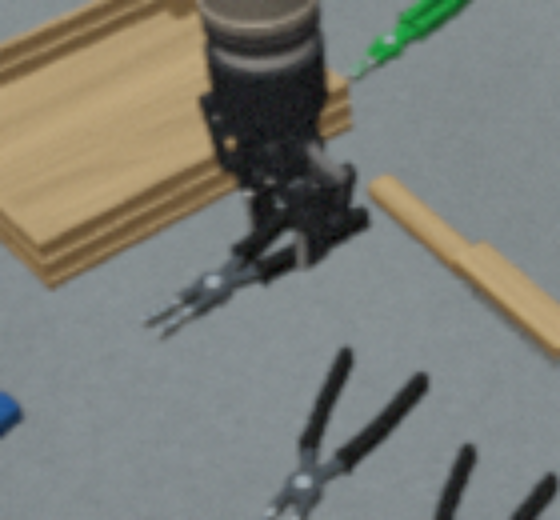

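It lifted clear with -2.3 N on the wrist, and the opening holds at 45 mm under full grip. This pair is seized, so it goes in the crate.

```bash
cat >> h.py <<'E'
ZP=-36.8
def place(bot,nm,s,floor,noses=(1,-1),wopen=10):
    C,t=pickle.load(open("box.pkl","rb"))[nm]
    # gripping direction relative to nose: grasp theta = nose +- pi/2, sign kept from pick (file)
    sg=pickle.load(open("sg.pkl","rb")); best=None; j=bot.sense()["joints"]
    for k in noses:
        nose=t+k*np.pi/2
        p=C[:2]+s*np.array([np.cos(t),np.sin(t)])-33*np.array([np.cos(nose),np.sin(nose)])
        q=quat(nose+sg*np.pi/2); a=bot.solve_ik([*p,90],q); b=bot.solve_ik([*p,ZP+floor],q)
        if a is None or b is None: continue
        d=np.abs(a-j).max()
        if best is None or d<best[0]: best=(d,p,q,nose)
    d,p,q,nose=best; print("nose",np.degrees(nose),"p",p.round(1),"dj",d)
    w0=bot.sense()["width"]
    e=bot.sense()["eef_pos"]; bot.move_l([e[0],e[1],70],vel=200)
    bot.reach([*p,90],q); print("arrived w",bot.sense()["width"],bot.sense()["eef_pos"].round(1),bot.sense()["clock"])
    bot.move_l([*p,ZP+floor+20],vel=150)
    hit=bot.move_l([*p,ZP+floor-1],vel=40,max_force=6); print("set",hit,bot.sense()["eef_pos"].round(1))
    w=bot.sense()["width"]
    if hit: pass
    bot.grip(w+wopen); bot.move_l([*p,60],vel=150); s=bot.sense(); print("held width",w,"now",s["width"],s["clock"])
E
python3 - <<'E'
from h import *
from plant import bot
from scipy.spatial.transform import Rotation as Ro
q=bot.sense()["tcp_rot"];y=Ro.from_quat([q[1],q[2],q[3],q[0]]).apply([0,1,0]);print(y)
sg=1 if y[1]>0 else -1   # nose ~ +x
pickle.dump(sg,open("sg.pkl","wb"))
place(bot,"crate",85,8)
for n in("wrist","top"):
    c=bot.read_camera(n);cv2.imwrite(f"pics/pl1{n}.png",c["img"][:,:,::-1])
E
```

```text
[ 5.80814854e-02 -9.98311831e-01 -1.71032278e-04]
nose -89.94390682375848 p [ 552.7 -359.9] dj 1.1083920956405844
arrived w 45.42736182906394 [ 552.2 -357.9   88.5] 15.35
set True [ 552.6 -359.8  -27.7]
held width 45.267468868178035 now 55.039268568341214 17.65
```

View pics/pl1wrist.png

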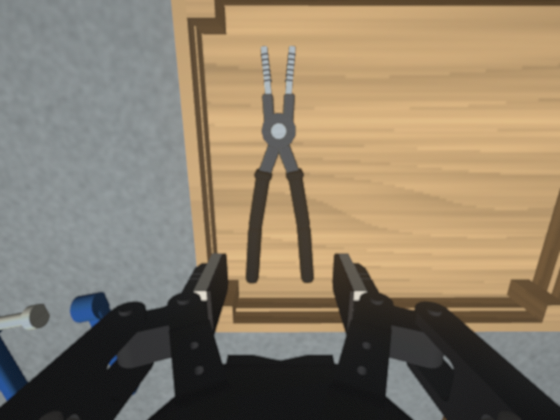

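View pics/pl1top.png

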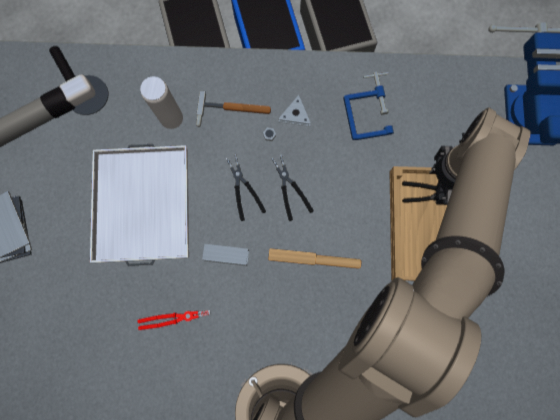

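The wrist view shows the pair lying flat inside the crate, heel at (280,280) and nose at (278,50), clear of the walls. Next is the middle pair.

```bash
cat >> h.py <<'E'
def pick2(bot,k,off=(-1,-1.5)):
    P,C,a=pickle.load(open("pl.pkl","rb"))[k]; C=C[:2]+np.array(off)
    j=bot.sense()["joints"]; best=None
    for sg in(1,-1):
        q=quat(a+sg*np.pi/2); b=bot.solve_ik([*C,60],q)
        if b is None or bot.solve_ik([*C,ZP],q) is None: continue
        d=np.abs(b-j).max()
        if best is None or d<best[0]: best=(d,sg,q)
    d,sg,q=best; pickle.dump(sg,open("sg.pkl","wb")); print("sg",sg,"dj",d)
    bot.reach([*C,60],q); bot.grip(66)
    bot.move_l([*C,ZP+25],vel=150)
    hit=bot.move_l([*C,ZP],vel=60,max_force=8); print("down hit",hit,bot.sense()["eef_pos"].round(1))
    bot.grip(0); s=bot.sense();print("bench",s["width"],s["force"].round(1))
    bot.move_l([*C,25],vel=100); bot.grip(0);bot.pause(.2); s=bot.sense();print("final",s["width"],s["force"].round(1),s["clock"])
    for n in("wrist","scene"):
        c=bot.read_camera(n);cv2.imwrite(f"pics/pick{k}{n}.png",c["img"][:,:,::-1])
E
python3 - <<'E'
from h import *
from plant import bot
pick2(bot,1)
E
```

```text
sg -1 dj 1.2075086086640119
down hit False [531.1 -17.4 -37.1]
bench 44.48169759804132 [-2.5  0.2  8.9]
final 44.26895134434944 [-0.  -0.3 -2.5] 22.075
```

View pics/pick1wrist.png

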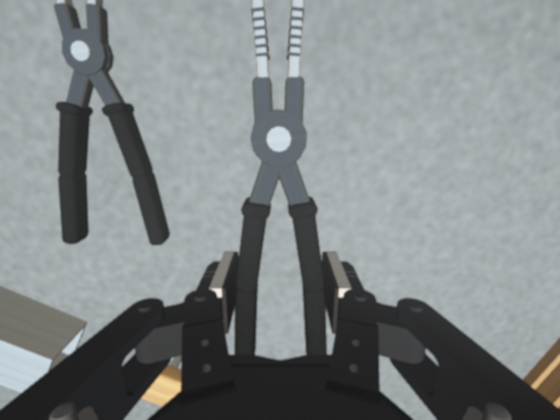

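This one also lifted clear (-2.5 N) and holds at 44.3 mm under full grip, so it is seized. It goes in the crate's next slot.

Run:
```python
from h import *
from plant import bot
place(bot,"crate",0,8,noses=(-1,))
c=bot.read_camera("wrist");cv2.imwrite(f"pics/pl2.png",c["img"][:,:,::-1])
pick2(bot,0)
```

```text
nose -89.94390682375848 p [ 467.7 -360. ] dj 1.1145386996514188
arrived w 43.85568284668875 [ 468.3 -357.9   89.1] 23.8667
set True [ 467.7 -359.9  -27.2]
held width 44.31891458260393 now 54.395271645574 26.1667
sg -1 dj 0.864460218080092
down hit False [527.9 106.1 -37.1]
bench 28.397082212474977 [-1.7 -0.5  8.7]
final 28.496167464124607 [ 0.7 -0.3 -3. ] 31.0083
```

View pics/pl2.png

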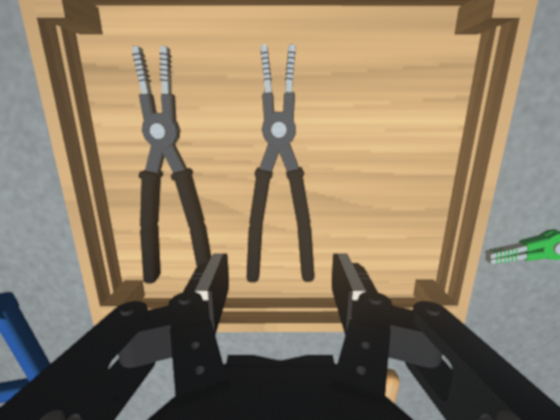

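View pics/pick0wrist.png

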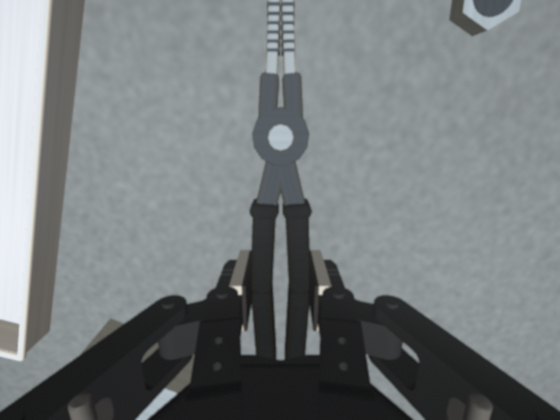

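Both crate pairs lie apart and inside, noses at (150,50) and (278,50). The third pair closed fully: 28.5 mm, jaws shut at (281,40). It goes in the tray.

Run:
```python
from h import *
from plant import bot
place(bot,"tray",0,3,wopen=14)
c=bot.read_camera("wrist");cv2.imwrite(f"pics/pl3.png",c["img"][:,:,::-1])
e=bot.sense()["eef_pos"];bot.move_l([*e[:2],180],vel=200)
q=bot.sense()["joints"].copy();q[0]=np.clip(q[0]-1.2,-2.7,2.7) if False else q[0]
print(q.round(2),bot.sense()["clock"])
for n in("top","scene"):
    c=bot.read_camera(n);cv2.imwrite(f"pics/end{n}.png",c["img"][:,:,::-1])
```

```text
nose 94.47800274070569 p [505.5 346.5] dj 0.7392964788148929
arrived w 28.08994507844571 [505.9 343.9  88.5] 32.4417
set True [505.6 346.2 -32.5]
held width 28.250436694801873 now 42.155815326389494 34.8333
[-0.    0.47 -0.91  1.63  0.39  1.24 -0.91] 35.6333
```

View pics/pl3.png

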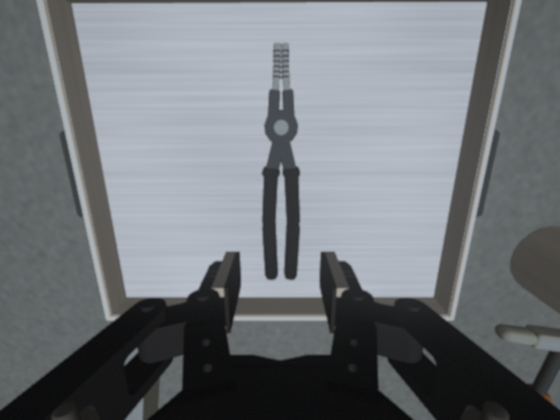

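View pics/endtop.png

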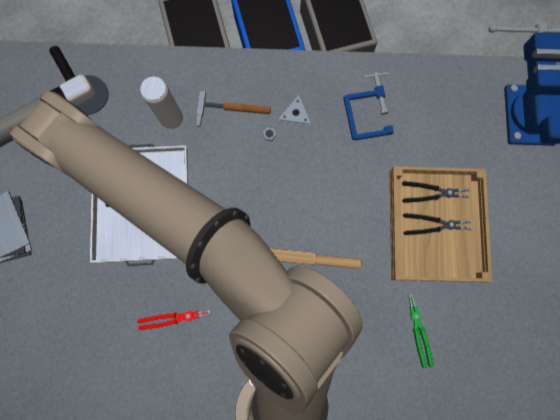

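View pics/endscene.png

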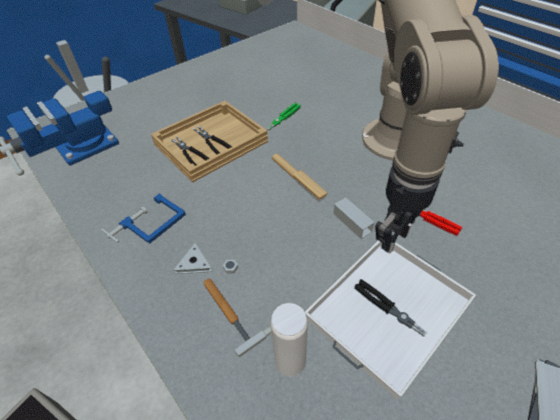

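The pair in the tray is shut and clear of the walls, the two in the crate are still as squeezed, and the other things haven't moved. Handing in.

Run:
```python
from plant import bot
s=bot.sense();print(s["force"].round(2),s["clock"]);bot.sign_off()
```

```text
[ 0.17 -0.28 -0.3 ] 35.7333
the job is handed in; nothing more can be done
```

All three pairs are sorted, and I handed the job in at 35.7 s with the gripper clear and nothing held.

| Pair on the bench | Opening under full grip, lifted clear | Result | Placed |
|---|---|---|---|
| Right | 45.1 mm | binds | repair crate, as squeezed |
| Middle | 44.3 mm | binds | repair crate, as squeezed |
| Left | 28.5 mm | closes fully | stock tray, shut |

- **Last checks:** the final top, scene and wrist pictures show each pair lying flat, wholly inside its container and clear of the walls. The bystanders and the red and green pliers look unmoved in the pictures.
- **First grasp missed:** the fingers closed to 0 mm above the right-hand pair without moving it. The depth image and a touch on the bench showed the fingertips about 40 mm higher than the reported tool position. I used heights measured from that touch from then on.
- **Gripper readings:** they came out about 2 mm below the stated widths (44 to 45 against 47, and 28.5 against 30). The two groups are far enough apart that the sorting isn't in doubt.

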